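Cap the test manifold and hold it up level

ROBOT

A 6-joint arm with a two-finger parallel gripper is mounted at the origin on a cart in front of the work surface, level with it; the furniture and walls round the work are solid. World frame = base frame: x ahead of the robot, y to its left, z up, the work surface at z = 0. Lengths are in m, angles in rad, forces in N, time in s.
With the tool pointing down it reaches from about 0.3 to 0.775 m from the base axis. Payload 14.6 kg.
Tool frame: the origin (TCP) lies at the very end of the fingers, on their centre line; the grasp point (between the pads) lies 19 mm behind it; z points along the fingers, y is the line along which they close (so a half turn about z gives the same grasp; the last joint's range is limited). The gripper opens to 94 mm and grips with 3 to 60 N. Pads are 16 mm wide; open, the fingers measure 119 mm over their backs; the gripper's body (75 mm by 177 mm) begins 78 mm behind the grasp point.
Start: joints at [-0.067, 0.3, 1.521, -0, 1.321, -0.067], TCP at [0.55, -0, 0.205] pointing down, gripper open.
Joint ranges: [-3.03, 3.03], [-0.79, 2.21], [0.23, 2.52], [-1.04, 4.18], [0, 3.07], [-2.55, 2.55]. Speed limits (rad/s): [2.22, 2.22, 2.57, 3.14, 3.14, 3.14].

INTERFACE

Orientations are given as [roll, pitch, yaw] about the fixed x, y, z axes, in that order (R = Rz(yaw) Ry(pitch) Rx(roll)).
In Python, from station import ctrl, camera, camera_info, finder gives the robot as it stands.
- The arm moves only by the tool carry_out, never from a script. Its argument "motion" is a list of rows, each a list of 2 entries, a list of its own where there are three numbers: the shift along the tool's x, y, z as a fraction of full scale, then the turn about the tool's z as a fraction of full scale. A call has 1 to 12 rows; each row is the pose to reach, as a shift and turn from the pose commanded when the call began, along the tool's axes at that moment, turning the shorter way round; what a row does not reach only later rows make up. Full scale, the value 1, is 200 mm for a shift and 360 degrees for a turn. A row lasts 1/10 s, in which the tool goes at most 50 mm and 8.59 degrees, less where a joint would pass 70% of its speed; a pose out of reach is approached as far as the arm can. A call with a number of a shift or a turn outside -1 to 1 is refused whole. A call with a gripper value outside its range is refused whole. "hand" is the closure, from -1 (fully open) to 1 (shut), set as the call begins (left out, the last holds). The fingers move at their own pace and stop on an object; "force" is the grip in N (left out, the last holds). Time passes only in rows, so rows that repeat a pose let the fingers close. It gives the time, the measured TCP pose, the force, the opening and the grip force at its end, in the units of the state.
- ctrl.get_obs(): the state, without advancing time (a new reading comes with each control period).
- camera(name): name is "scene" or "side" or "wrist"; returns (picture, depth): 480x640x3 uint8, blue, green, red; 480x640 float32, m along the optical axis (not along the pixel's ray), 0 where there is no reading.
- camera_info(name): a dict with "camera_matrix" (3x3 intrinsics, pixels), "origin" and "attitude" of the camera in the world. Camera axes: x right, y down, z forward; pixel columns grow to the right and rows downward; lengths in m; the calibration is good to about 2 mm. A picture is of the moment at which its call begins: read the wrist's pose just before it. camera_info takes no time and is no camera call; for the wrist camera it gives the pose at the moment of the call.
- ctrl.hand_in(): hands the job in; it is judged then, once.
Trained networks look in the newest picture that a camera, given by its name, has taken for a name from the list of things; names that differ only in an ending like _2 or _b are one class to them, and where a whole thing is asked for, a point or a joint stands for the part that bears it (a point fixed in the world has none). Each returns a list of dicts, best first, with "conf" (0 to 1); they miss things now and then, are a little off and sometimes report something else, mostly with a low value. They report only what shows in the picture. A call takes as long as a camera call.
- finder.boxes_of(camera, query): "location" ([column, row] in pixels, amid what is visible of it).
- finder.cut_out(camera, query): "mask" (480x640 bool, what is visible of it) and "location" ([column, row] in pixels, amid what is visible of it).
- finder.pinpoint(camera, query): "location" ([column, row] in pixels: a listed point, or the origin of a listed thing).
The state is a dict: "time_s": time; "qpos": joint angles; "joint_vel": joint speeds; "tau": joint torques, N m; "ee_pos": TCP position; "eef_rot": TCP orientation; "force": force on the tool from outside, world axes, zero at the start; "moment": the same for the moment, N m; "grip_width": finger opening in m; "grip_force": force on a finger pad.
Only numpy, scipy, OpenCV 4.12 (cv2) and the standard library are available. Lean on these libraries where they do the work, as an engineer would, in place of code of your own. Each camera call takes 0.05 s, during which the arm holds its last target. There are 200 camera calls.

TASK

Push all three dust caps on the standing test manifold fully home, then pick the manifold up by its handle without tipping it, leaving the loose fittings around it where they are. Finish still holding it by the handle, level and still, with its feet some 10 to 15 cm above the table: do not put it down or let go.

Things in the scene. Friction and masses are not known exactly. Their poses are not given: they have to be found in the camera images.
- manifold: pressure test manifold, 0.6 kg: an aluminium block 44 mm wide (its x), 190 mm long (its y), top 40 mm above its four rubber feet, three caps towards its -y end, a gauge on its +y end. Origin at foot level right under the handle's middle; y along the block towards the gauge, z up. Block from y = -150 to +40 mm. It balances within about 10 mm of the handle's middle.
- handle_grip (a point): middle of the black rubber grip sleeve of the manifold's bridge handle, 84 mm above the feet. Flat-sided sleeve 16 mm thick (manifold x, the way to pinch it), 44 mm long (manifold y), 20 mm high, its underside 34 mm above the block. Handle posts 34 mm either side of the middle along y; top 94 mm above the feet.
- handle: the bridge handle, fixed to the manifold; its origin and axes are the manifold's own (see handle_grip for where to grip)
- gauge: round black dial gauge fixed to the manifold, face up, case 67 mm across, top 37 mm above the feet, reaching to 130 mm from the handle's middle; origin 4 mm above foot level, 80 mm from the handle's middle; its own x points along manifold y
- cap_1_top (a point): centre of the top face of cap 1: black ribbed push-on dust cap of 25 mm diameter and 15 mm height, the one nearest the handle of the three in a row on the manifold's top, 60 mm from the handle's middle. This point is 67 mm above the manifold's feet with the cap all the way up and 55 mm with it fully home.
- cap_1 (a joint): how far cap 1 has been pushed down its neck, in m: 0 is all the way up, 0.012 is fully home with its skirt on the block (it starts 6 to 12 mm short of home). About 5 N straight down moves it; it stays where it is left.
- cap_2_top (a point): centre of the top face of cap 2: black ribbed push-on dust cap of 25 mm diameter and 15 mm height, the middle one of the three in a row on the manifold's top, 96 mm from the handle's middle. This point is 67 mm above the manifold's feet with the cap all the way up and 55 mm with it fully home.
- cap_2 (a joint): how far cap 2 has been pushed down its neck, in m: 0 is all the way up, 0.012 is fully home with its skirt on the block (it starts 6 to 12 mm short of home). About 5 N straight down moves it; it stays where it is left.
- cap_3_top (a point): centre of the top face of cap 3: black ribbed push-on dust cap of 25 mm diameter and 15 mm height, the one farthest from the handle of the three in a row on the manifold's top, 132 mm from the handle's middle. This point is 67 mm above the manifold's feet with the cap all the way up and 55 mm with it fully home.
- cap_3 (a joint): how far cap 3 has been pushed down its neck, in m: 0 is all the way up, 0.012 is fully home with its skirt on the block (it starts 6 to 12 mm short of home). About 5 N straight down moves it; it stays where it is left.
- adapter_g12: bystander: light metal hexagon pipe adapter standing upright, 32 x 34 mm, 52 mm high; origin under its centre
- adapter_brass: bystander: brass hexagon pipe adapter standing upright, 26 x 27 mm, 42 mm high; origin under its centre
- coupling_nut: bystander: fluted round nut lying flat, 36 mm across, 18 mm high; origin under its centre
- tee_fitting: bystander: metal tee fitting lying flat, 44 x 64 mm, 26 mm high; origin under its centre

How it is judged:
On the way, in this order (a step that is already met when the one before it is completed fails the run):
1. all three caps are pushed home while the manifold stands on the table (value of joint each of cap_1, cap_2, cap_3 above 0.0105 m and height (world z) of manifold below 0.012 m), for 0.2 s.
2. the manifold is lifted clear of the table by its handle (height (world z) of manifold above 0.03 m and contact force between the fingers and handle above 1 N), for 0.2 s.
At the end, for the whole second after the job is handed in: the fingers grip the handle and hold the manifold with its feet 80 to 180 mm above the table, within 0.12 rad (7 degrees) of level, at rest (below 30 mm/s and 0.15 rad/s), resting on none of the loose fittings, all three caps within 1.5 mm of fully home (value of joint each of cap_1, cap_2, cap_3 above 0.0105 m and height (world z) of manifold between 0.08 and 0.18 m and angle between manifold's own z axis and vertical below 0.12 rad and linear speed of manifold below 0.03 m/s and angular speed of manifold below 0.15 rad/s and contact force between the fingers and handle above 1 N and contact force between manifold and adapter_g12 below 0.5 N and contact force between manifold and adapter_brass below 0.5 N and contact force between manifold and coupling_nut below 0.5 N and contact force between manifold and tee_fitting below 0.5 N); the arm keeps its last pose, push and grip.
It fails at once if the manifold is tipped by more than 0.35 rad (20 degrees) (angle between manifold's own z axis and vertical above 0.35 rad).
It fails at once if the adapter g12 is moved by more than 30 mm (distance of adapter_g12 from where it was at the start of the episode above 0.03 m).
It fails at once if the adapter brass is moved by more than 30 mm (distance of adapter_brass from where it was at the start of the episode above 0.03 m).
It fails at once if the coupling nut is moved by more than 30 mm (distance of coupling_nut from where it was at the start of the episode above 0.03 m).
It fails at once if the tee fitting is moved by more than 30 mm (distance of tee_fitting from where it was at the start of the episode above 0.03 m).
It also fails if it takes over 48 s, if anything falls off the work surface, if the arm or the gripper's body presses on something with over 40 N, if the wrist force passes 120 N, or if a joint passes its speed limit or range.

## Working session

There is one attempt and no reset: what is moved stays moved. The work goes in short steps, Python scripts to look and compute and a tool call to move; the robot and the scene stay as the last step left them, time stands still between calls to the robot, and variables do not carry over. Pictures are saved under pics/ and viewed, at most 10 in all, crops included, and the job is handed in when it is done.

Besides the shell and the picture viewer there is one more tool, called after "Emit:" as name(argument=value, ...) on one line, values as JSON. carry_out: Moves the arm, as the interface text tells. Its arguments: {"type":"object","properties":{"motion":{"type":"array","items":{"type":"array"}},"hand":{"type":"number"},"force":{"type":"number"}},"required":["motion"]}

```bash
mkdir -p pics; cat > h.py <<'E'
import numpy as np, cv2
from station import ctrl, camera, camera_info, finder
from scipy.spatial.transform import Rotation as R
def info(n):
    i=camera_info(n); K=np.array(i["camera_matrix"]); o=np.array(i["origin"]); a=np.array(i["attitude"])
    M=a if a.shape==(3,3) else R.from_euler('xyz',a).as_matrix()
    return K,o,M
def ray(n,uv,I=None):
    K,o,M=I or info(n); d=M@np.linalg.inv(K)@np.array([uv[0],uv[1],1.]); return o,d
def tri(rs):
    A=np.zeros((3,3));b=np.zeros(3)
    for o,d in rs:
        d=d/np.linalg.norm(d);P=np.eye(3)-np.outer(d,d);A+=P;b+=P@o
    p=np.linalg.solve(A,b)
    return p,[np.linalg.norm(np.cross(p-o,d/np.linalg.norm(d))) for o,d in rs]
def dep(n,uv,D,I=None):
    o,d=ray(n,uv,I); u,v=int(round(uv[0])),int(round(uv[1]))
    w=D[v-2:v+3,u-2:u+3]; w=w[w>0]; return o+d*np.median(w) if len(w) else None
E
python3 - <<'E'
from h import *
print(camera_info("scene"),camera_info("side")["attitude"],ctrl.get_obs())
ims={}
for n in ["scene","side","wrist"]:
    p,D=camera(n); ims[n]=p
    I=info(n)
    for q in ["handle_grip","cap_1_top","cap_2_top","cap_3_top","manifold","gauge","adapter_g12","adapter_brass","coupling_nut","tee_fitting"]:
        for r in finder.pinpoint(n,q)[:3]:
            if r["conf"]<.3: continue
            uv=r["location"]; 
            try: P=dep(n,uv,D,I)
            except Exception as e: P=None
            print(n,q,round(r["conf"],2),np.round(uv,1),None if P is None else np.round(P,3))
cv2.imwrite("pics/a.png",cv2.resize(np.vstack([np.hstack([ims["scene"],ims["side"]]),np.hstack([ims["wrist"],ims["wrist"]*0])]),(800,600)))
E
```

```text
{'camera_matrix': array([[488.84153629,   0.        , 319.69961891],
       [  0.        , 488.84153629, 240.41853524],
       [  0.        ,   0.        ,   1.        ]]), 'origin': array([ 0.08840693, -0.63065682,  0.4448459 ]), 'attitude': array([-1.99247392, -0.02184579, -0.58380091])} [-2.13006044  0.0066648  -2.90861925] {'time_s': 0.0, 'qpos': array([-6.66026471e-02,  3.00527840e-01,  1.52157844e+00,  1.46274342e-05,
        1.32068380e+00, -6.65791198e-02]), 'joint_vel': array([-6.80411313e-04, -4.94618491e-05, -9.52300116e-04, -4.87115257e-04,
        1.24586561e-03, -7.89970497e-04]), 'tau': array([-1.53750298e-03, -5.31805658e+01, -3.52735734e+01,  7.07558286e-02,
        2.43994006e-02, -4.79655944e-05]), 'ee_pos': array([5.49741642e-01, 1.66874876e-05, 2.04856319e-01]), 'eef_rot': array([-3.14039882e+00, -9.38013750e-05,  1.57076911e+00]), 'force': array([ 0.51853755, -0.48847259,  0.439574  ]), 'moment': array([0.01174243, 0.02766031, 0.03552656]), 'grip_force': 0.0, 'grip_width': 0.09371529644862506}
scene handle_grip 0.64 [301.9 273.6] [0.505 0.042 0.023]
scene handle
[... 1329 characters left out ...]
] [ 0.533 -0.05   0.067]
wrist cap_2_top 0.93 [297.7 236.9] [ 0.527 -0.011  0.064]
wrist cap_3_top 0.81 [304.3 278.7] [ 0.532 -0.049  0.067]
wrist manifold 0.7 [299.2 125.6] [0.531 0.082 0.08 ]
wrist manifold 0.69 [295.6 127.9] [0.529 0.08  0.094]
wrist gauge 0.58 [290.5  34.4] [0.522 0.155 0.037]
wrist gauge 0.46 [297.6 241.8] [ 0.527 -0.016  0.064]
wrist adapter_g12 0.65 [228.  211.9] [0.458 0.003 0.028]
wrist adapter_g12 0.59 [207.8 117.7] [0.444 0.089 0.022]
wrist adapter_brass 0.83 [371.3 130.4] [0.593 0.078 0.026]
wrist coupling_nut 0.95 [381.8 226.1] [ 0.607 -0.013  0.018]
wrist tee_fitting 0.84 [210.  119.2] [0.447 0.088 0.025]
wrist tee_fitting 0.33 [375.  133.2] [0.594 0.076 0.042]
```

View pics/a.png

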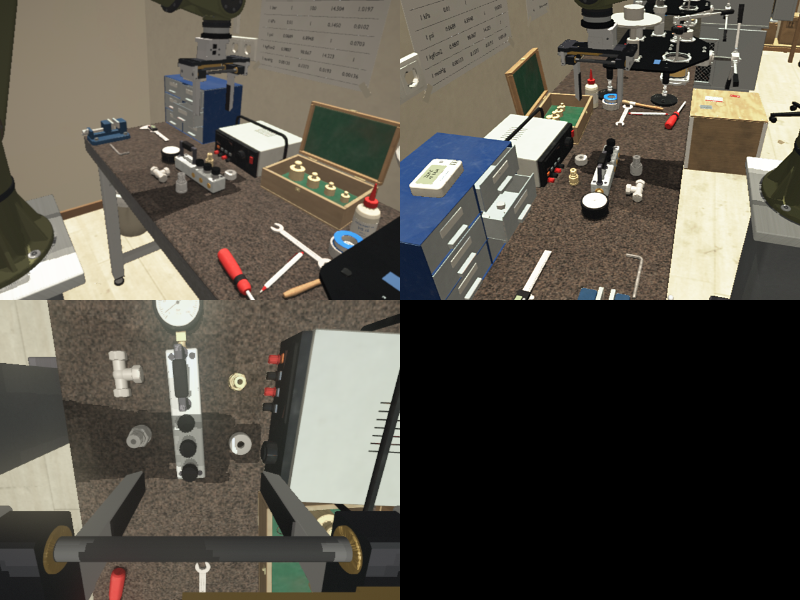

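```bash
python3 - <<'E'
from h import *
p,D=camera("wrist"); K,o,M=info("wrist")
cv2.imwrite("pics/b.png",p)
print(o,M.round(3))
v,u=np.mgrid[0:480,0:640]
P=o+(np.stack([(u-K[0,2])/K[0,0],(v-K[1,2])/K[1,1],np.ones_like(u)],-1)*D[...,None])@M.T
np.save("P.npy",P)
ok=D>0
# block top & caps : heights
def blob(name,mask):
    n,l,s,c=cv2.connectedComponentsWithStats(mask.astype(np.uint8))
    for i in range(1,n):
        if s[i,4]<60: continue
        q=P[l==i]; print(name,s[i,4],c[i].round(1),"mean",q.mean(0).round(4),"min",q.min(0).round(3),"max",q.max(0).round(3),"medz",np.median(q[:,2]).round(4), cv2.minAreaRect((q[:,:2]*1000).astype(np.float32)))
Z=np.where(ok,P[...,2],-1); X=P[...,0]
blob("gt75",(Z>.075)&(Z<.15)); blob("caps",(Z>.05)&(Z<.073)); blob("top",(Z>.034)&(Z<.046)); blob("all",(Z>.008)&(Z<.15))
E
```

```text
[0.54980592 0.07779551 0.38512803] [[ 1.     0.     0.   ]
 [ 0.001 -0.963 -0.269]
 [ 0.     0.269 -0.963]]
gt75 506 [622.6  34. ] mean [0.7575 0.1429 0.092 ] min [0.755 0.139 0.075] max [0.764 0.148 0.11 ] medz 0.0923 ((758.2958984375, 142.41831970214844), (6.512199401855469, 9.966772079467773), 29.822330474853516)
gt75 51124 [548.1 190.3] mean [0.7196 0.0315 0.0979] min [ 0.651 -0.103  0.075] max [0.824 0.136 0.134] medz 0.0963 ((737.8162231445312, 16.408676147460938), (238.5913543701172, 172.77455139160156), 89.96720123291016)
gt75 2040 [287.7 123.7] mean [0.5232 0.0826 0.0924] min [0.514 0.043 0.075] max [0.532 0.12  0.096] medz 0.0935 ((522.7586669921875, 81.43480682373047), (16.091999053955078, 77.71441650390625), 3.6053524017333984)
gt75 423 [433.5 247.7] mean [ 0.6425 -0.017   0.0779] min [ 0.634 -0.029  0.075] max [ 0.65  -0.007  0.081] medz 0.0781 ((642.3240966796875, -17.70960807800293), (22.33802604675293, 16.0592041015625), 89.61133575439453)
caps 253 [593.6  43.3] mean [0.7574 0.143  0.0626] min [0.755 0.139 0.05 ] max [0.764 0.148 0.073] medz 0.063 ((758.4768676757812,
[... 5715 characters left out ...]
4.29280090332031), 0.6161729693412781)
all 1463 [426.5 352.6] mean [ 0.656  -0.1427  0.0386] min [ 0.646 -0.191  0.008] max [ 0.693 -0.106  0.065] medz 0.0361 ((667.6072387695312, -146.3360595703125), (40.58054733276367, 85.46245574951172), 6.514035701751709)
all 3605 [451.7 444.7] mean [ 0.6982 -0.2708  0.0265] min [ 0.649 -0.317  0.008] max [ 0.758 -0.205  0.065] medz 0.019 ((702.1305541992188, -258.6507568359375), (96.61510467529297, 118.68002319335938), 7.620499134063721)
all 1054 [186.  454.9] mean [ 0.3875 -0.2901  0.0217] min [ 0.365 -0.34   0.008] max [ 0.402 -0.264  0.028] medz 0.0234 ((383.2215270996094, -301.4836120605469), (73.3069076538086, 26.44537925720215), 76.98592376708984)
```

Emit:
carry_out(motion=[[[-0.12,-0.05,0.15],-0.005],[[-0.25,-0.095,0.3],-0.0095],[[-0.25,-0.095,0.45],-0.0095],[[-0.25,-0.095,0.55],-0.0095],[[-0.25,-0.095,0.575],-0.0095],[[-0.25,-0.095,0.575],-0.0095],[[-0.25,-0.095,0.575],-0.0095]], hand=1, force=20)

```text
time_s: 2.4
ee_pos: [0.5316, -0.05, 0.0916]
eef_rot: [3.14, 0.0, 1.631]
force: [0.1, 0.2, 0.1]
grip_width: 0.0415
grip_force: 0.0
```

```bash
python3 - <<'E'
from h import *
p,D=camera("side"); q,_=camera("scene"); w,_=camera("wrist")
c=lambda a,u,v:cv2.resize(a[v:v+150,u:u+200],(400,300),interpolation=cv2.INTER_CUBIC)
cv2.imwrite("pics/c.png",np.vstack([np.hstack([c(p,235,170),c(q,240,190)]),np.hstack([cv2.resize(w,(400,300)),c(w,200,240)])]))
o=ctrl.get_obs(); print(o["time_s"],o["ee_pos"],o["eef_rot"],o["force"],o["grip_width"],o["grip_force"])
E
```

```text
2.55 [ 0.531504   -0.04997866  0.09146987] [3.13995153e+00 3.82266496e-04 1.63072622e+00] [-0.03509942 -0.35266456 -0.17833407] 0.029426792020928166 0.0
```

Emit:
carry_out(motion=[[[0,-0.004,0],0],[[0,-0.004,0],0],[[0,-0.004,0.05],0],[[0,-0.004,0.09],0],[[0,-0.004,0.11],0],[[0,-0.004,0.13],0],[[0,-0.004,0.145],0],[[0,-0.004,0.16],0],[[0,-0.004,0.17],0]])

```text
time_s: 3.45
ee_pos: [0.5301, -0.05, 0.0564]
eef_rot: [-3.141, -0.0, 1.631]
force: [-3.5, 0.9, 4.9]
grip_width: 0.0003
grip_force: 2.5
```

View pics/c.png

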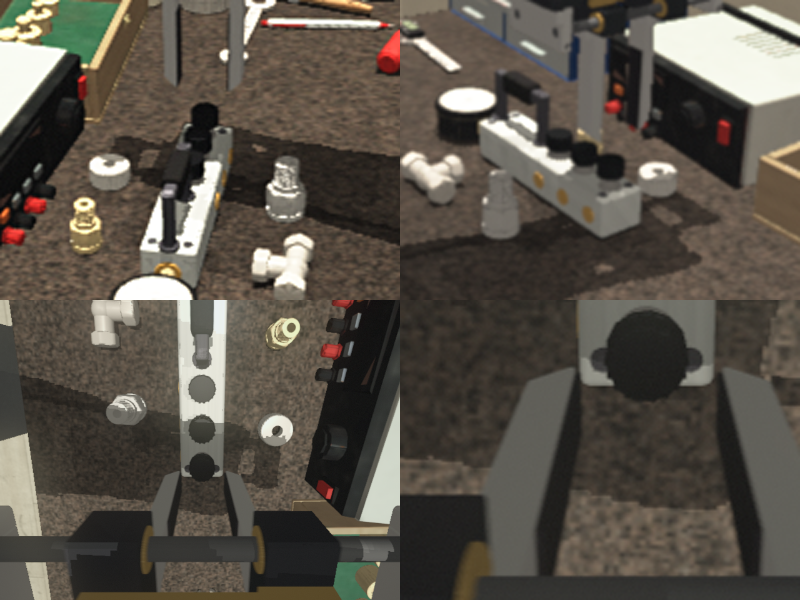

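The picture shows the closing fingers lined up over cap 3, the end cap at about (645,355) in the wrist crop, with the loose fittings clear on both sides. Now I'll press on until the force rises.

Emit:
carry_out(motion=[[[0,0,0.007],0],[[0,0,0.01],0],[[0,0,0.014],0],[[0,0,0.014],0]])

```text
time_s: 3.85
ee_pos: [0.5308, -0.05, 0.0552]
eef_rot: [3.14, 0.0, 1.631]
force: [-8.7, 1.7, 20.7]
grip_width: 0.0006
grip_force: 10.3
```

Emit:
carry_out(motion=[[[0,0,-0.1],0],[[0.09,0,-0.12],0],[[0.18,0,-0.1],0],[[0.18,0,-0.09],0],[[0.18,0,-0.065],0],[[0.18,0,-0.05],0],[[0.18,0,-0.035],0],[[0.18,0,-0.02],0],[[0.18,0,-0.01],0],[[0.18,0,-0.003],0],[[0.18,0,0],0],[[0.18,0,0],0]])

```text
time_s: 5.05
ee_pos: [0.5286, -0.0146, 0.0551]
eef_rot: [3.14, 0.001, 1.63]
force: [-7.8, -0.5, 20.6]
grip_width: 0.0004
grip_force: 10.3
```

Emit:
carry_out(motion=[[[0,0,-0.1],0],[[0.09,0,-0.12],0],[[0.18,0,-0.1],0],[[0.18,0,-0.09],0],[[0.18,0,-0.065],0],[[0.18,0,-0.05],0],[[0.18,0,-0.035],0],[[0.18,0,-0.02],0],[[0.18,0,-0.01],0],[[0.18,0,-0.003],0],[[0.18,0,0],0],[[0.18,0,0],0]])

```text
time_s: 6.25
ee_pos: [0.5265, 0.0213, 0.0551]
eef_rot: [3.14, 0.001, 1.63]
force: [-7.8, -3.4, 19.5]
grip_width: 0.0002
grip_force: 10.3
```

Now lift clear, then look again to check the caps and the manifold pose.

Emit:
carry_out(motion=[[[0,0,-0.15],0],[[0,0,-0.4],0],[[0.0,0,-0.6],0],[[0.0,0,-0.7],0],[[0.0,0,-0.7],0],[[0.0,0,-0.7],0],[[0.0,0,-0.7],0]], hand=-1)

```text
time_s: 6.95
ee_pos: [0.5254, 0.0218, 0.192]
eef_rot: [-3.139, -0.0, 1.63]
force: [-0.4, 1.0, -0.3]
grip_width: 0.053
grip_force: 0.0
```

```bash
python3 - <<'E'
from h import *
o_=ctrl.get_obs()
p,D=camera("wrist"); K,o,M=info("wrist")
v,u=np.mgrid[0:480,0:640]
P=o+(np.stack([(u-K[0,2])/K[0,0],(v-K[1,2])/K[1,1],np.ones_like(u)],-1)*D[...,None])@M.T
Z=np.where(D>0,P[...,2],-1)
def blob(name,mask):
    mask=mask&(abs(P[...,0]-.525)<.1)&(P[...,1]>-.08)&(P[...,1]<.18)
    n,l,s,c=cv2.connectedComponentsWithStats(mask.astype(np.uint8))
    for i in range(1,n):
        if s[i,4]<60: continue
        q=P[l==i]; print(name,s[i,4],np.median(q[:,2]).round(4),np.percentile(q[:,2],95).round(4), np.array(sum(map(lambda t:t if isinstance(t,tuple) else (t,),cv2.minAreaRect((q[:,:2]*1000).astype(np.float32))),())).round(1))
blob("handle",(Z>.075)&(Z<.12)); blob("caps",(Z>.047)&(Z<.073)); blob("top",(Z>.034)&(Z<.046))
print(o_["time_s"],o_["ee_pos"],o_["eef_rot"],o_["grip_width"])
q,_=camera("side"); s,_=camera("scene")
for n in ("wrist","side","scene"):
    r=finder.pinpoint(n,"handle_grip")[:2]; print(n,[(x["conf"],x["location"],ray(n,x["location"])) for x in r])
E
```

```text
handle 1985 0.0937 0.0954 [522.8  81.3  15.8  77.2   2.9]
caps 608 0.0554 0.0566 [526.5  22.3  23.5  23.5  19.3]
caps 380 0.0519 0.0532 [449.9  -4.7  19.5  19.8   5.5]
caps 588 0.0553 0.0566 [528.5 -13.8  23.6  23.9  16.8]
caps 562 0.0553 0.0566 [530.3 -50.   23.9  24.1   1.6]
top 3274 0.0369 0.0382 [516.9 162.1  35.8  66.5  90. ]
top 6539 0.0405 0.0423 [525.9  27.   44.1 189.6   3.3]
top 258 0.042 0.0432 [600.7  78.2  15.3  15.3  51.5]
top 95 0.0399 0.0452 [452.9   0.6   7.6  19.6  58.7]
6.95 [0.52535474 0.02177839 0.19198326] [-3.13916688e+00 -2.81368729e-04  1.63038572e+00] 0.05296078859304682
wrist [(0.61, [325.0, 159.2], (array([0.52107009, 0.09946658, 0.37246063]), array([ 0.00585237, -0.07087794, -1.0183393 ]))), (0.28, [324.3, 222.3], (array([0.52107009, 0.09946658, 0.37246063]), array([ 0.01368335, -0.23035296, -0.97380658])))]
side [(0.78, [322.4, 258.5], (array([0.32186537, 0.85164626, 0.61101095]), array([ 0.21218314, -0.80482367, -0.55532528])))]
scene [(0.9, [301.5, 234.9], (array([ 0.08840693, -0.63065682,  0.4448459 ]), array([ 0.48167869,  0.780853  , -0.39970959])))]
```

Measured cap tops at 55.3 mm, so all three are home, and the manifold has not shifted. Next I'll move over the handle and go down.

Emit:
carry_out(motion=[[[0.15,0.002,0],0],[[0.3,0.004,0.05],0],[[0.3,0.004,0.15],0],[[0.3,0.004,0.3],0],[[0.3,0.004,0.4],0],[[0.3,0.004,0.5],0],[[0.3,0.004,0.58],0],[[0.3,0.004,0.62],0],[[0.3,0.004,0.635],0],[[0.3,0.004,0.635],0],[[0.3,0.004,0.635],0]])

```text
time_s: 8.35
ee_pos: [0.5235, 0.0818, 0.0674]
eef_rot: [3.14, -0.0, 1.63]
force: [-0.3, 1.1, 0.3]
grip_width: 0.0941
grip_force: 0.0
```

Emit:
carry_out(motion=[[[0,-0.004,0.01],0],[[0,-0.004,0.01],0],[[0,-0.004,0.01],0],[[0,-0.004,0.01],0],[[0,-0.004,0.01],0],[[0,-0.004,0.01],0],[[0,-0.004,0.01],0],[[0,-0.004,0.01],0],[[0,-0.004,0.01],0],[[0,-0.004,0.01],0],[[0,-0.004,0.01],0],[[0,-0.004,0.01],0]], hand=1, force=45)

```text
time_s: 9.55
ee_pos: [0.5223, 0.0817, 0.0646]
eef_rot: [-3.142, 0.0, 1.631]
force: [0.6, 0.4, -0.4]
grip_width: 0.0155
grip_force: 45.0
```

Gripped at 15.5 mm, 45 N. Now a slow straight lift of 125 mm.

Emit:
carry_out(motion=[[[0,0,-0.02],0],[[0,0,-0.05],0],[[0,0,-0.09],0],[[0,0,-0.14],0],[[0,0,-0.2],0],[[0,0,-0.27],0],[[0,0,-0.34],0],[[0,0,-0.42],0],[[0,0,-0.5],0],[[0,0,-0.56],0],[[0,0,-0.6],0],[[0,0,-0.625],0]])

```text
time_s: 10.75
ee_pos: [0.5224, 0.0818, 0.1904]
eef_rot: [3.141, -0.0, 1.631]
force: [0.1, -0.8, -5.6]
grip_width: 0.0158
grip_force: 45.0
```

Emit:
carry_out(motion=[[[0,0,0],0],[[0,0,0],0],[[0,0,0],0],[[0,0,0],0],[[0,0,0],0]])

```text
time_s: 11.25
ee_pos: [0.5222, 0.0817, 0.1894]
eef_rot: [-3.141, 0.0, 1.63]
force: [-0.6, -0.1, -5.4]
grip_width: 0.0152
grip_force: 45.0
```

```bash
python3 - <<'E'
from h import *
q,D=camera("side"); s,_=camera("scene"); w,Dw=camera("wrist")
K,o,M=info("wrist"); v,u=np.mgrid[0:480,0:640]
P=o+(np.stack([(u-K[0,2])/K[0,0],(v-K[1,2])/K[1,1],np.ones_like(u)],-1)*Dw[...,None])@M.T
m=(Dw>0)&(abs(P[...,0]-.525)<.045)&(P[...,1]>-.08)&(P[...,1]<.18)&(P[...,2]>.1)&(P[...,2]<.3)
for y in np.arange(-.08,.18,.012):
    z=P[m&(abs(P[...,1]-y)<.006)][:,2]
    if len(z): print(round(y,3),len(z),np.percentile(z,[10,30,50,70,90]).round(4))
cv2.imwrite("pics/d.png",np.hstack([cv2.resize(a[150:350,215:415],(400,400)) for a in (q,s)]))
ob=ctrl.get_obs(); print(ob)
E
```

```text
-0.056 239 [0.1644 0.1651 0.1654 0.1658 0.1663]
-0.044 1192 [0.165  0.1657 0.1679 0.1724 0.1782]
-0.032 476 [0.1647 0.1652 0.1656 0.1659 0.1666]
-0.02 655 [0.1654 0.1737 0.1801 0.1805 0.1811]
-0.008 467 [0.1789 0.1801 0.1804 0.1808 0.1812]
0.016 16 [0.1648 0.166  0.1673 0.174  0.177 ]
0.028 413 [0.1662 0.1729 0.1774 0.1797 0.1807]
0.04 10 [0.1648 0.1652 0.1656 0.1661 0.1665]
0.052 383 [0.2143 0.2149 0.2153 0.2156 0.216 ]
0.064 626 [0.2176 0.2188 0.2191 0.2195 0.2201]
0.076 1714 [0.2168 0.2191 0.2198 0.2481 0.2857]
0.088 7314 [0.1659 0.2188 0.2303 0.2468 0.2646]
0.1 2204 [0.1648 0.1656 0.185  0.2181 0.2196]
0.112 6056 [0.1657 0.2162 0.295  0.2973 0.2993]
0.124 1894 [0.1467 0.1535 0.1647 0.1689 0.2102]
0.136 477 [0.1486 0.1502 0.1506 0.151  0.1515]
0.148 1191 [0.1603 0.1612 0.1617 0.1621 0.1627]
0.16 2503 [0.1608 0.1614 0.1618 0.1621 0.1627]
0.172 3079 [0.1608 0.1614 0.1618 0.1621 0.1627]
{'time_s': 11.4, 'qpos': array([8.59001245e-02, 2.66146109e-01, 1.60215079e+00, 1.62304414e-05,
       1.27346007e+00, 2.61995343e-02]), 'joint_vel': array([-0.00152692, -0.00217972,  0.00045786,  0.00055483, -0.00029441,
        0.0011781 ]), 'tau': array([ 3.93616301e-04, -5.33191073e+01, -3.68400443e+01,  7.89973908e-02,
        1.23262478e-02, -5.77131891e-05]), 'ee_pos': array([0.52229481, 0.08171553, 0.18954995]), 'eef_rot': array([-3.14142799e+00, -1.12076599e-05,  1.63049216e+00]), 'force': array([ 0.2071057 , -0.04819341, -5.56548959]), 'moment': array([-0.02264758, -0.05528045,  0.00718264]), 'grip_force': 44.99829411506653, 'grip_width': 0.015853172896661372}
```

View pics/d.png

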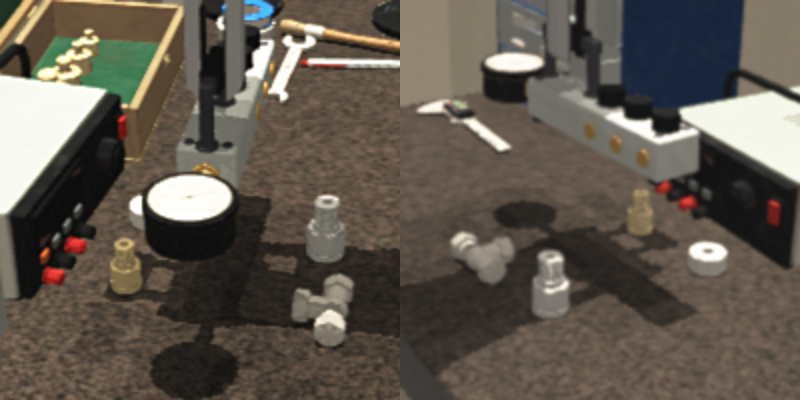

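The picture shows the manifold hanging level in the gripper, with the gauge near (190,215) on the left. All four fittings are still standing where they were. The block top is at about 165 mm at both ends, so the feet are about 125 mm up, and cap tops at about 180 mm mean the caps are home.

```bash
python3 -c "
from station import ctrl; print(ctrl.hand_in())"
```

```text
the job is handed in; nothing more can be done
None
```

I pushed all three caps home and handed the job in with the manifold held by its handle, level and still, its feet about 125 mm above the table and the loose fittings not visibly moved; hand-in gave no verdict.

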